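Feed the cleaned locking ring into the parts dryer

ROBOT

A 6-joint arm with a two-finger parallel gripper is mounted at the origin on the work surface. World frame = base frame: x ahead of the robot, y to its left, z up, the work surface at z = 0. Lengths are in m, angles in degrees, forces in N, time in s.
With the tool pointing down it reaches from about 0.375 to 0.75 m from the base axis. Payload 9 kg.
Tool frame: the origin (TCP) lies where the fingers leave the gripper's body, on its centre line; the fingertips stand 73 mm ahead of it and the grasp point (between the pads) lies 54 mm ahead of it (robot.tip_reach is the distance from the TCP to the fingertips, in m); z points along the fingers, y is the direction in which the jaws open and shut (so a half turn about z gives the same grasp; the last joint's range is limited). The gripper opens to 85 mm and grips with 20 to 120 N. Pads are 22 mm wide; open, the fingers measure 114 mm over their backs; the gripper's body (76 mm by 85 mm) begins 54 mm behind the grasp point. The pads swing forward as they close: fully open they stand 13 mm farther back than shut.
Start: joints at [58.058, 5.964, 5.575, 89.605, 0, 77.527], TCP at [0.2, 0.566, 0.304] pointing down, gripper open.
Joint ranges: [-171.21, 171.21], [-48.23, 106.86], [-62.78, 66.21], [-105.2, 120.99], [-86.42, 89.51], [-180, 180]. Speed limits (degrees/s): [127.2, 127.2, 147.25, 180, 180, 180].

INTERFACE

Orientations are given as [roll, pitch, yaw] about the fixed x, y, z axes, in that order (R = Rz(yaw) Ry(pitch) Rx(roll)).
In Python, from plant import robot gives the robot as it stands. Calls block until the motion is done:
- robot.move_pose(position, orientation): joint-space move of the TCP to a pose.
- robot.line_to(position, vel=0.15, rotation=None, guard=None): straight line of the TCP; rotation=None keeps the orientation; vel is the mean speed in m/s. With guard (N) it stops when the force on the tool has changed by that much, and returns True; else False.
- robot.goto_joints(angles): joint-space move.
- robot.set_gripper(opening): finger opening in m; the grip force is fixed at half the most; returns when the fingers have stopped.
- robot.pause(seconds).
- robot.ik(position, orientation): joint angles nearest the present ones, or None.
- robot.observe(): the state.
- robot.grab_frame(name): name is "scene" or "top"; returns the picture (384x512x3 uint8, blue, green, red); there is no depth.
- robot.get_calibration(name): a dict with "vertical_fov" (degrees; the focal length in pixels is half the picture's height over the tangent of half this angle, whatever the lens; pixels are square), "cx", "cy" (the principal point, pixels), "k1" (the pictures are not rectified: a ray, as slopes to the right and down, at radius r is drawn at 1 + k1 r^2 times it, then the intrinsics apply), "rvec" (rotation vector, rad) and "tvec" (3), from world to camera coordinates, as OpenCV has them. Camera axes: x right, y down, z forward; pixel columns grow to the right and rows downward; lengths in m; the calibration is good to about 2 mm. A picture is of the moment at which its call begins. get_calibration takes no time and is no camera call.
A pose or a line that the arm cannot do raises robot.IKError and nothing moves.
- robot.job_done(): hands the job in, once; it reports no verdict.
The state is a dict: "time": time; "q": joint angles; "qvel": joint speeds; "joint_torque": joint torques, N m; "tool_pos": TCP position; "tcp_rot": TCP orientation; "ft_force": force on the tool from outside, world axes, zero at the start; "torque": the same for the moment, N m; "gripper_width": finger opening in m.
Only numpy, scipy, OpenCV 4.12 (cv2) and the standard library are available. Lean on these libraries where they do the work, as an engineer would, in place of code of your own. Each camera call takes 0.05 s, during which the arm holds its last target.

TASK

The brass locking ring on the feed tray has just been cleaned and must go into the little warm-air dryer: with the fingertips, gently push it along the tray and in through the swinging flap until it has gone down the chute inside, then draw the fingers back out so that the flap swings shut behind it. Do not pinch or lift the ring, and leave the chrome collar on the tray and everything else on the shelf where it stands.

Things in the scene. Friction and masses are not known exactly. Their poses are not given: they have to be found in the camera images.
- locking_ring: The part to feed in: flat brass ring with knurled rim, outside diameter 54, inside 44, 14 mm tall, about 90 g. Lies flat on the dryer's feed tray, left or right of the tray's middle line, its rear rim (towards the robot) at least 45 mm from the tray's open front edge. Slides easily on the smooth tray (friction about 0.2). Origin: centre of its underside; z up.
- dryer: Warm-air parts dryer of grey sheet metal, feed tray on the robot's side, clear lid behind the mouth. Fast on the shelf, but its place and yaw differ each time. Origin: on the shelf under the middle of the mouth's lower edge; +x into the dryer (away from the robot), +y left along the mouth, z up. Lid top 147 mm above the shelf, blower box (x = 195 to 260 mm) 158 mm. Body 250 mm wide.
- tray_front (a point): Middle of the feed tray's open front edge, on its top. The aluminium tray is level, 75 mm above the shelf, from here (dryer x = -190 mm) to the sill edge at dryer x = +4 mm; 244 mm wide between side rims 12 mm high and 3 mm thick.
- sill (a point): Middle of the mouth's lower edge, on the tray top: (0, 0, 75 mm) in the dryer's frame. The mouth is 132 mm wide (y = -66 to 66 mm) between closed front panels that reach out to the tray's rims; the whole front leans back 35 degrees, from the tray here up to the hinge line.
- hinge (a point): Middle of the flap's hinge line at the mouth's upper edge: (46, 0, 140.5 mm) in the dryer's frame, lid above and behind it. As the front leans back, fingers pointing straight down over the tray can follow the part into the mouth, pushing the flap in, until their front is at about dryer x = 35 mm.
- chute_foot (a point): Middle of the foot of the chute inside: (90, 0, 12 mm) in the dryer's frame. Right behind the sill edge (x = 4 mm) a smooth chute falls at 45 degrees, easing to 22 degrees near its foot; then a level catch floor, 12 mm above the shelf, runs to x = 195 mm. Seen through the clear lid.
- flap (a joint): Thin steel flap with a black rubber lip in the mouth, rad. 0: shut, lower edge just above the tray; grows as it swings into the dryer, to 1.3; plumb at 0.61. 126 mm wide, 76 long, hinged at its top. A counterweight outside the left wall swings it shut; 0.1 to 0.3 N at the lower edge opens it. The ring pushes it open, and slides down by itself once its centre is 10 to 20 mm past the sill edge.
- collar: Chrome threaded collar, a narrower and taller tube than the ring: 40 mm diameter below, 34 mm above, 30 mm tall, standing on the feed tray on the other side of the middle line. Stays there. Origin: centre of its underside.
- thread_gauge: White nylon thread gauge, a plate 100 x 34 x 8 mm with three holes, lying on the shelf on the right. Stays. Origin: centre of its underside.
- mic_body: Chrome microphone body, a standing cylinder of 49 mm diameter, 140 mm tall, on the left. Stays. Origin: centre of its underside.
- grille: Black domed grille basket, 56 mm diameter, 62 mm tall, on the left. Stays. Origin: centre of its underside.
- screwdriver: Screwdriver 180 mm long lying on the shelf on the right. Stays.
- screw_jar: Small glass jar, 52 mm diameter, 60 mm tall, behind on the right. Stays. Origin: centre of its underside.
Mind the look-alikes: they are no part of the job. There is more than one size of the locking_ring; the one meant has the size given above.

How it is judged:
By the outcome, as a careful person would: the job done as asked, in the order asked, and still so for the second after the job is handed in, with the robot touching nothing.
It also fails if it takes over 51 s, if anything falls off the work surface, if the arm or the gripper's body presses on something with over 40 N, if the wrist force passes 120 N, or if a joint passes its speed limit or range.

## Working session

There is one attempt and no reset: what is moved stays moved. The work goes in short steps, each a Python script; the robot and the scene stay as the last script left them, time stands still between calls to the robot, and variables do not carry over. Pictures are saved under pics/ and viewed, and the job is handed in when it is done.

```bash
ls; mkdir -p pics; python3 - <<'E'
from plant import robot
import cv2
for n in("scene","top"):
    cv2.imwrite(f"pics/{n}0.png",robot.grab_frame(n)); print(robot.get_calibration(n))
s=robot.observe();print(s["time"],s["tool_pos"],s["tcp_rot"],s["gripper_width"],robot.tip_reach)
E
```

```text
pics
{'vertical_fov': 56.37501766708507, 'cx': 255.032801807911, 'cy': 194.36057929729014, 'k1': -0.023683855160934717, 'rvec': array([ 1.58442467,  1.72975634, -0.87163319]), 'tvec': array([ 0.07700399, -0.23740072,  1.59294988])}
{'vertical_fov': 49.98345259602675, 'cx': 252.97281612637042, 'cy': 193.54739541058368, 'k1': 0.01142645855272677, 'rvec': array([ 2.22497526, -2.15838824,  0.06102932]), 'tvec': array([-0.03347254,  0.56131269,  1.14182395])}
0.1 [0.19986702 0.56550867 0.30322208] [-1.79933929e+02 -1.21382267e-02  1.60528812e+02] 0.0852516006020171 0.0726
```

View pics/scene0.png

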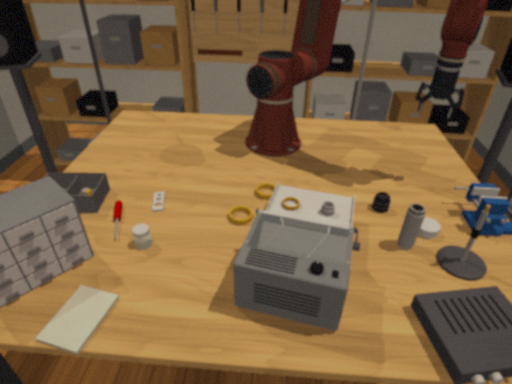

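View pics/top0.png

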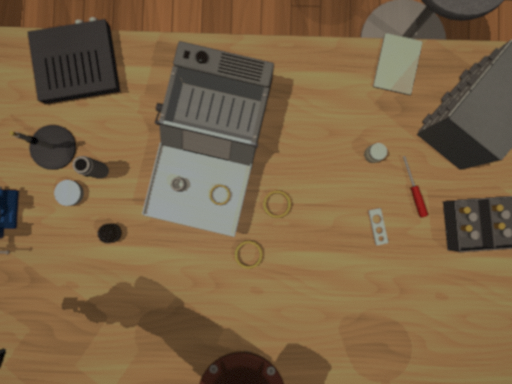

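The pictures show the tray at top-view pixels (145-257, 145-235), with the chrome collar at (180,184). There are three brass rings: one on the tray at (220,195), and two on the shelf at (278,204) and (250,253). The one on the tray fits the description. I'll check its size and look at an enlarged crop.

```bash
cat > h.py <<'E'
import numpy as np, cv2
from plant import robot
def cam(n):
    c=robot.get_calibration(n); f=192/np.tan(np.radians(c['vertical_fov']/2))
    R,_=cv2.Rodrigues(np.array(c['rvec'])); return c,f,R,np.array(c['tvec'])
def ray(n,u,v):
    c,f,R,t=cam(n); d=np.array([(u-c['cx'])/f,(v-c['cy'])/f]); s=d.copy()
    for _ in range(20): s=d/(1+c['k1']*(s@s))
    return -R.T@t, R.T@np.array([s[0],s[1],1])
def onz(n,u,v,z):
    o,d=ray(n,u,v); return o+d*(z-o[2])/d[2]
def pix(n,p):
    c,f,R,t=cam(n); q=R@np.array(p)+t; s=q[:2]/q[2]; s=s*(1+c['k1']*(s@s)); return np.array([f*s[0]+c['cx'],f*s[1]+c['cy']])
E
python3 - <<'E'
from h import *
im=cv2.imread('pics/top0.png')
cv2.imwrite('pics/crop_top.png',cv2.resize(im[135:245,135:265],None,fx=5,fy=5,interpolation=cv2.INTER_CUBIC))
s=cv2.imread('pics/scene0.png')
cv2.imwrite('pics/crop_scene.png',cv2.resize(s[180:290,225:375],None,fx=5,fy=5,interpolation=cv2.INTER_CUBIC))
for n,i in(("top",im),("scene",s)):
    h=cv2.cvtColor(i,cv2.COLOR_BGR2HSV)
    m=((h[...,1]>110)&(h[...,0]>15)&(h[...,0]<35)).astype(np.uint8)
    m2=m.copy()
    for c in cv2.findContours(m,cv2.RETR_EXTERNAL,cv2.CHAIN_APPROX_NONE)[0]:
        if 40<cv2.contourArea(c)<3000 and len(c)>5:
            e=cv2.fitEllipse(c); u,v=e[0]
            print(n,np.round(e[0],1),np.round(e[1],1),[np.round(onz(n,u,v,z),3)[:2] for z in(.082,.007)])
E
```

```text
top [466.8 227.8] [ 6.1 11.7] [array([ 0.485, -0.581]), array([ 0.484, -0.62 ])]
top [499.6 225.7] [ 6.2 11.8] [array([ 0.494, -0.667]), array([ 0.493, -0.711])]
top [465.1 209.9] [ 6.2 11.6] [array([ 0.532, -0.577]), array([ 0.535, -0.615])]
top [497.7 207.6] [ 6.6 11.5] [array([ 0.541, -0.662]), array([ 0.544, -0.706])]
top [414.8 120.6] [11.8 16.4] [array([ 0.766, -0.443]), array([ 0.785, -0.472])]
top [463.2  48. ] [24.5 72.1] [array([ 0.968, -0.57 ]), array([ 1.   , -0.608])]
scene [507.3 380.3] [ 6.7 10.8] [array([1.069, 0.477]), array([1.027, 0.529])]
scene [307.8  91.7] [ 4.5 23.3] [array([-0.422,  0.166]), array([-0.634,  0.182])]
scene [391.2  70.8] [16.6 80.1] [array([-0.866,  0.699]), array([-1.13 ,  0.776])]
scene [342.8  68.9] [15.7 38.3] [array([-0.861,  0.4  ]), array([-1.124,  0.443])]
scene [ 60.2 100.4] [69.5 84.4] [array([-0.16 , -1.046]), array([-0.343, -1.169])]
scene [498.   33.4] [26.8 58. ] [array([-2.21 ,  1.974]), array([-2.628,  2.197])]
scene [424.7   6.3] [11.9 86.7] [array([-3.766,  1.781]), array([-4.362,  1.982])]
scene [357.2   5. ] [10.  32.2] [array([-3.654,  0.914]), array([-4.237,  1.016])]
scene [-185.3 -152.6] [102.5 534.2] [array([5.019, 3.946]), array([5.429, 4.395])]
```

View pics/crop_top.png

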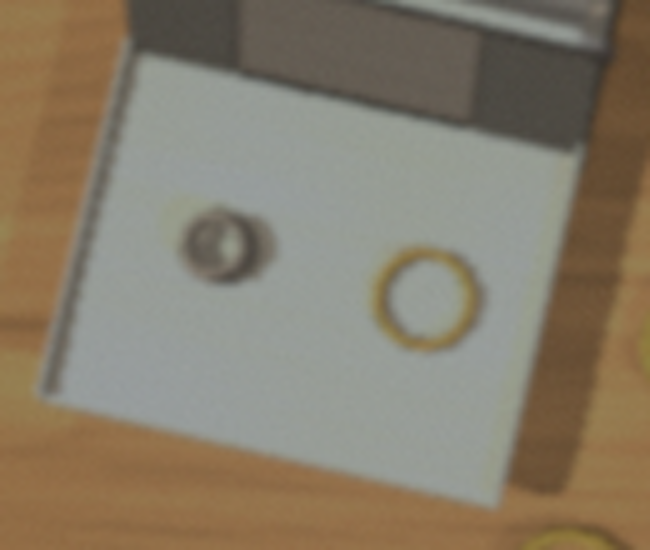

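View pics/crop_scene.png

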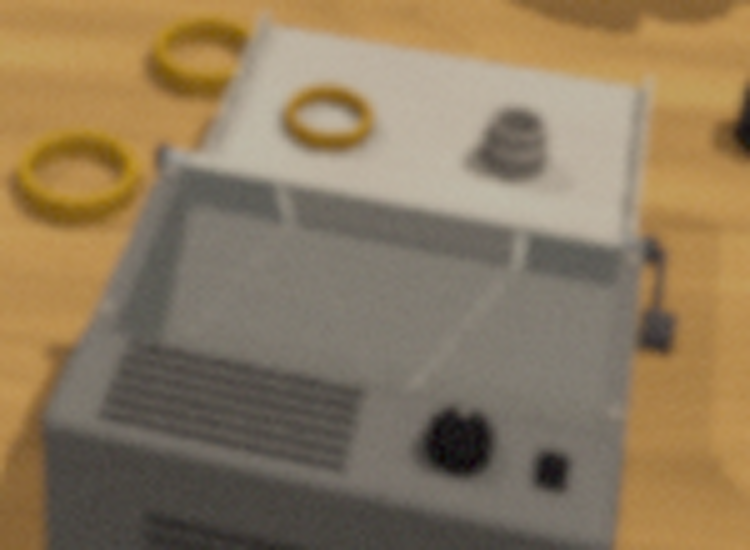

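```bash
cat > meas.py <<'E'
from h import *
im=cv2.imread('pics/top0.png'); h=cv2.cvtColor(im,cv2.COLOR_BGR2HSV)
def fit(p):
    vx,vy,x,y=cv2.fitLine(np.array(p,np.float32),cv2.DIST_HUBER,0,.01,.01).ravel(); return vx,vy,x,y
# subpixel edges along columns: saturation step at the front edge, brightness step at the mouth line
S=cv2.GaussianBlur(h[...,1],(3,3),0).astype(float); V=cv2.GaussianBlur(im,(3,3),0).mean(2)
def cross(prof,rows,th):
    for a in range(len(rows)-1):
        if (prof[a]-th)*(prof[a+1]-th)<=0 and prof[a]!=prof[a+1]:
            return rows[a]+(th-prof[a])/(prof[a+1]-prof[a])
fr=[];mo=[]
for u in range(150,232):
    v0=215+(u-145)*0.237
    r=np.arange(int(v0)-9,int(v0)+10); p=S[r,u]; c=cross(p,r,(p[:3].mean()+p[-3:].mean())/2)
    if c: fr.append(onz('top',u,c,.075)[:2])
for u in range(168,248):
    v0=146+(u-164)*0.22
    r=np.arange(int(v0)-6,int(v0)+7); p=V[r,u]; c=cross(p,r,(p[:3].mean()+p[-3:].mean())/2)
    if c: mo.append(onz('top',u,c,.075)[:2])
F=fit(fr);M=fit(mo)
print("yaw front",np.degrees(np.arctan2(-F[0],F[1]))%180,"yaw mouth",np.degrees(np.arctan2(-M[0],M[1]))%180)
dirn=np.array(F[:2])
if dirn[1]<0:dirn=-dirn
# mouth direction: average
dm=np.array(M[:2]); dm*=np.sign(dm[1]); ey=(dirn+dm);ey/=np.linalg.norm(ey); ex=np.array([ey[1],-ey[0]])
print("yaw",np.degrees(np.arctan2(ex[1],ex[0])),"depth",(np.array(M[2:])-np.array(F[2:]))@ex)
# lateral edges: saturation change along ey rays at mid depth
m0=np.array(F[2:])
for zt in(.075,.087):
  lat={1:[],-1:[]}
  for d in np.arange(20,170,3)/1000:
    for sg in(1,-1):
        ts=np.arange(.095,.15,.0005); pr=[]
        mid=m0+ex*d+ey*MID if 'MID' in globals() else m0+ex*d
        base=mid
        for t in ts:
            q=pix('top',[*(base+ey*sg*t),zt]); pr.append(cv2.getRectSubPix(S.astype(np.float32),(1,1),(float(q[0]),float(q[1])))[0,0])
        pr=np.array(pr); g=np.argmax(np.abs(np.gradient(cv2.blur(pr.astype(np.float32).reshape(-1,1),(1,5)).ravel()))); lat[sg].append(sg*ts[g])
  a,b=np.median(lat[1]),np.median(lat[-1]); print("z",zt,"edges rel",a,b,"width",a-b,"mid",(a+b)/2)
m=((S>75)).astype(np.uint8)
m[:, :203]=0; m[:,238:]=0; m[:178]=0; m[212:]=0
c=max(cv2.findContours(m,cv2.RETR_EXTERNAL,cv2.CHAIN_APPROX_NONE)[0],key=cv2.contourArea)
e=cv2.fitEllipse(c); print("ring px",e); w=onz('top',*e[0],.082); print("ring",w)
print("outer dia mm",[np.linalg.norm(onz('top',e[0][0]+e[1][k]/2+.5,e[0][1],.082)-onz('top',e[0][0]-e[1][k]/2-.5,e[0][1],.082))*1000 for k in(0,1)])
print("m0",m0,"ex",ex,"ring rel front x,y:",(w[:2]-m0)@ex,(w[:2]-m0)@ey)
print("mouth rel x",(np.array(M[2:])-m0)@ex)
col=onz('top',135+222/5,135+245/5,.105)
print("collar~",col,(col[:2]-m0)@ex,(col[:2]-m0)@ey)
E
python3 meas.py
```

```text
yaw front 168.4925 yaw mouth 168.71492
yaw -11.396295 depth 0.19314817Traceback (most recent call last):
  File "meas.py", line 37, in <module>
    q=pix('top',[*(base+ey*sg*t),zt]); pr.append(cv2.getRectSubPix(S.astype(np.float32),(1,1),(float(q[0]),float(q[1])))[0,0])
  File "h.py", line 13, in pix
    c,f,R,t=cam(n); q=R@np.array(p)+t; s=q[:2]/q[2]; s=s*(1+c['k1']*(s@s)); return np.array([f*s[0]+c['cx'],f*s[1]+c['cy']])
            ~~~^^^
  File "h.py", line 4, in cam
    c=robot.get_calibration(n); f=192/np.tan(np.radians(c['vertical_fov']/2))
ValueError: time passes only in moves, steps and waits
```

```bash
sed -i 's/^def cam/import functools\n@functools.lru_cache(None)\ndef cam/' h.py; python3 meas.py
```

```text
yaw front 168.4925 yaw mouth 168.71492
yaw -11.396295 depth 0.19314817
z 0.075 edges rel 0.12850000000000003 -0.12750000000000003 width 0.25600000000000006 mid 0.0005000000000000004
z 0.087 edges rel 0.12550000000000003 -0.12800000000000003 width 0.25350000000000006 mid -0.0012500000000000011
ring px ((219.53587341308594, 194.2924346923828), (19.07668685913086, 19.591087341308594), 107.47036743164062)
ring [0.55364302 0.07195759 0.082     ]
outer dia mm [np.float64(53.195135982327585), np.float64(54.55807095031881)]
m0 [0.46779075 0.15329847] ex [ 0.9802839  -0.19759394] ring rel front x,y: 0.10023205971831886 -0.06277326684966329
mouth rel x 0.19314817
collar~ [0.57602212 0.1751423  0.105     ] 0.10178126381929908 0.04279902145607354
```

The tray ring measures 53-55 mm outside (54 given) and lies on the tray, so it is the one meant. The tray depth comes out at 193 mm (194 to the sill edge), and the width at 253-256 mm (250 over the rims). Before moving, I'll compare the other rings' sizes and check against the scene view.

```bash
cat >> h.py <<'E'
ex=np.array([0.98028,-0.19759]); ey=np.array([0.19759,0.98028]); yaw0=-11.4
O=np.array([0.46779,0.15330])+ex*0.1915-ey*0.0005
def W(x,y): return O+ex*x+ey*y      # dryer xy (m) -> world xy
def D(w): d=np.array(w)[:2]-O; return np.array([d@ex,d@ey])
def tp(x,y,z): return [*W(x,y),z]
E
python3 - <<'E'
from h import *
print("ring top cam",D(onz('top',219.54,194.29,.082))*1e3,"scene cam",D(onz('scene',225+327/5,180+117/5,.082))*1e3)
for n,a in(("right shelf ring",(278.5,204.5)),("near ring",(250,253.5))):
    print(n,onz('top',*a,.007), "dia of 28px", 28*(onz('top',a[0],a[1],.014)-onz('top',a[0]+1,a[1],.014))*1e3)
print("collar scene base", D(onz('scene',225+512/5,180+172/5,.077))*1e3)
print("flap sides",D(onz('top',135+238/5,135+70/5,.075))*1e3,D(onz('top',135+472/5,135+119/5,.075))*1e3)
for z in (.30,.1516):
  print(robot.ik(tp(-.127,-.087,z),[180,0,yaw0+34.6]),robot.ik(tp(-.127,-.087,z),[180,0,yaw0+34.6+180]))
print(robot.ik(tp(.02,-.02,.1516),[180,0,yaw0+180]))
print(robot.tip_reach)
E
```

```text
ring top cam [-91.25700249 -62.28379511] scene cam [-82.84827788 -58.30907285]
right shelf ring [ 0.5337617  -0.08949385  0.007     ] dia of 28px [-2.39358755 78.66806578  0.        ]
near ring [ 0.39374226 -0.01316738  0.007     ] dia of 28px [-2.37638571 78.13573129  0.        ]
collar scene base [-68.80660705  55.73247043]
flap sides [ 4.85048225 63.04418601] [  7.65895277 -65.29791999]
[ -8.44119873  -8.66981386  -9.25742796  89.4123859    0.
 148.35880127] [ -8.44119873  -8.66981386  -9.25742796  89.4123859    0.
 -31.64119873]
[ -8.44119873  -7.01818008 -23.21680247  73.80137761   0.
 148.35880127] [ -8.44119873  -7.01818008 -23.21680247  73.80137761   0.
 -31.64119873]
[-3.27484774 20.82468484  6.68260122 75.85791637  0.          8.12515226]
0.0726
```

```bash
python3 - <<'E'
from h import *
for n,x0,y0,w,hh in(("scene",225,180,150,110),("top",135,135,130,110)):
    im=cv2.imread(f'pics/{n}0.png')
    b=cv2.resize(im[y0:y0+hh,x0:x0+w],None,fx=5,fy=5,interpolation=cv2.INTER_CUBIC)
    P=[(-.19,.122,.075),(-.19,-.122,.075),(0,.122,.075),(0,-.122,.075),(0,.066,.075),(0,-.066,.075),(.046,.063,.1405),(.046,-.063,.1405),(-.0913,-.0623,.082)]
    P+=[(-.0913+.027*np.cos(a),-.0623+.027*np.sin(a),.089) for a in np.arange(0,6.28,.5)]
    for p in P:
        q=(pix(n,tp(*p))-[x0,y0]+.5)*5-.5
        cv2.circle(b,tuple(int(round(v)) for v in q),3,(0,0,255),-1)
    cv2.imwrite(f'pics/ov_{n}.png',b)
E
```

```text
(no output)
```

View pics/ov_scene.png

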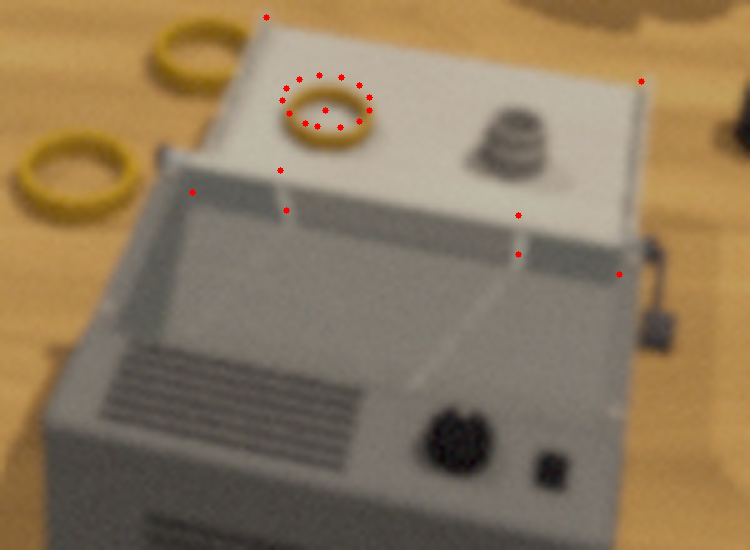

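View pics/ov_top.png

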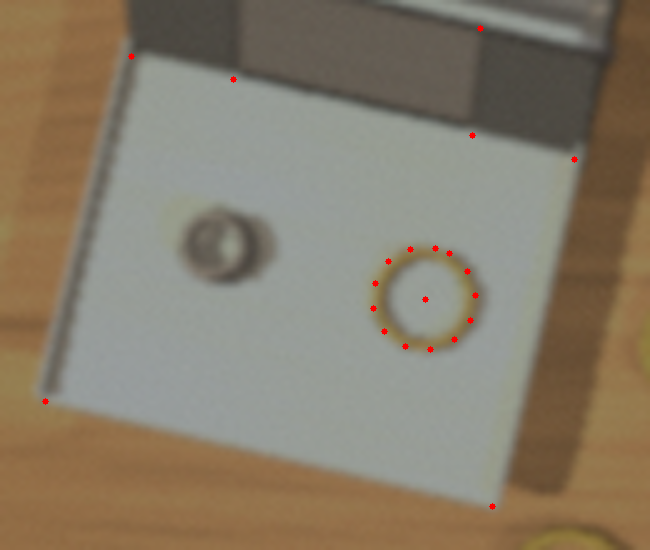

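Both views agree on the relative layout. The scene view is offset by about 2 px as a whole, within its coarse scale, and the ring and tray shift together. Next I'll set a narrow two-finger gap, hover behind the ring, and check the fingers in the top view.

```bash
python3 - <<'E'
from h import *
robot.set_gripper(0.022)
y=yaw0+34.6
robot.move_pose(tp(-.130,-.089,.27),[180,0,y+180])
print(robot.observe()["q"])
robot.line_to(tp(-.130,-.089,.178),vel=.12)
s=robot.observe();print(s["time"],s["tool_pos"],s["tcp_rot"],s["gripper_width"],s["ft_force"],D(s["tool_pos"]))
for n in("top","scene"):
    cv2.imwrite(f"pics/{n}1.png",robot.grab_frame(n))
im=cv2.imread('pics/top1.png');a=cv2.resize(im[135:245,135:265],None,fx=5,fy=5,interpolation=cv2.INTER_CUBIC);cv2.imwrite('pics/crop_top1.png',a)
im=cv2.imread('pics/scene1.png');a=cv2.resize(im[140:260,225:375],None,fx=5,fy=5,interpolation=cv2.INTER_CUBIC);cv2.imwrite('pics/crop_scene1.png',a)
E
```

```text
[-8.59371965e+00 -9.51388372e+00 -1.31240526e+01  8.63804144e+01
  8.36387100e-03 -3.18238352e+01]
3.7917 [0.51080782 0.05339024 0.17882595] [-1.79962696e+02  5.68837370e-02 -1.56795276e+02] 0.02209995198789879 [ 0.72076209 -0.02863229  0.98597573] [-0.12958754 -0.08893965]
```

View pics/crop_top1.png

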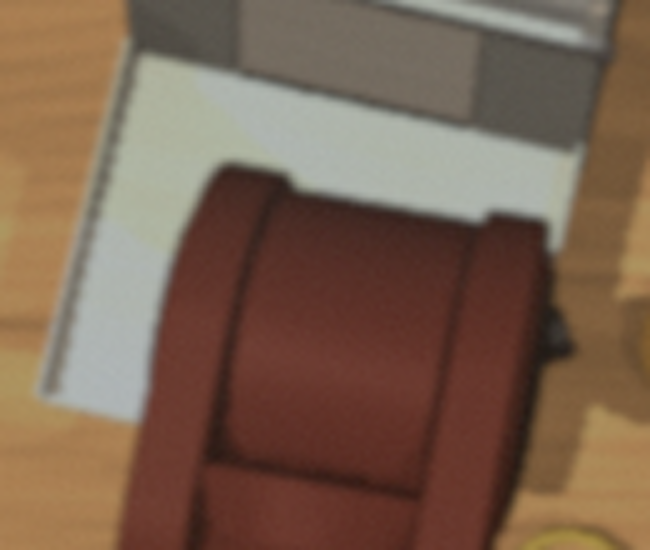

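View pics/crop_scene1.png

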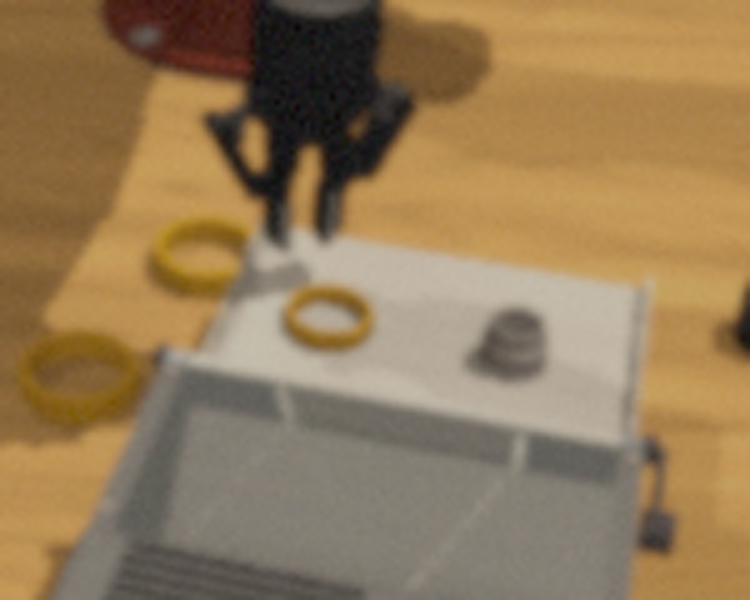

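```bash
python3 - <<'E'
from h import *
p=np.array([0.51080782,0.05339024,0.17882595-.0726])
u=np.array([np.cos(np.radians(23.2)),np.sin(np.radians(23.2))]);l=np.array([-u[1],u[0]])
for s in(1,-1):
  q=p.copy();q[:2]+=l*s*.018; 
  print((pix('scene',q)-[225,140])*5)
E
```

```text
[322.99901435 228.92774246]
[269.44399285 238.72208524]
```

The fingertips hover behind the ring, with tips at crop pixels (278,245) and (324,238), and line up with its rear in the scene view. The way down is clear. I'll touch down with a force guard to get the tip height, then push diagonally.

```bash
python3 - <<'E'
from h import *
hit=robot.line_to(tp(-.130,-.089,.140),vel=.03,guard=3)
s=robot.observe();print(hit,s["time"],s["tool_pos"],s["ft_force"])
z=s["tool_pos"][2]
if hit:
    robot.line_to(tp(-.130,-.089,z+.004),vel=.03)
    s=robot.observe();print(s["tool_pos"],s["ft_force"],s["gripper_width"],D(s["tool_pos"]))
im=robot.grab_frame("scene");cv2.imwrite('pics/crop_scene2.png',cv2.resize(im[140:260,225:375],None,fx=5,fy=5,interpolation=cv2.INTER_CUBIC))
E
```

```text
True 4.8333 [0.51038615 0.05341477 0.14770244] [-1.40304949  0.46212363  5.99110378]
[0.51045163 0.05341578 0.15174906] [ 0.35540982  0.7703988  -0.52768939] 0.02207559494734208 [-0.12994175 -0.088985  ]
```

View pics/crop_scene2.png

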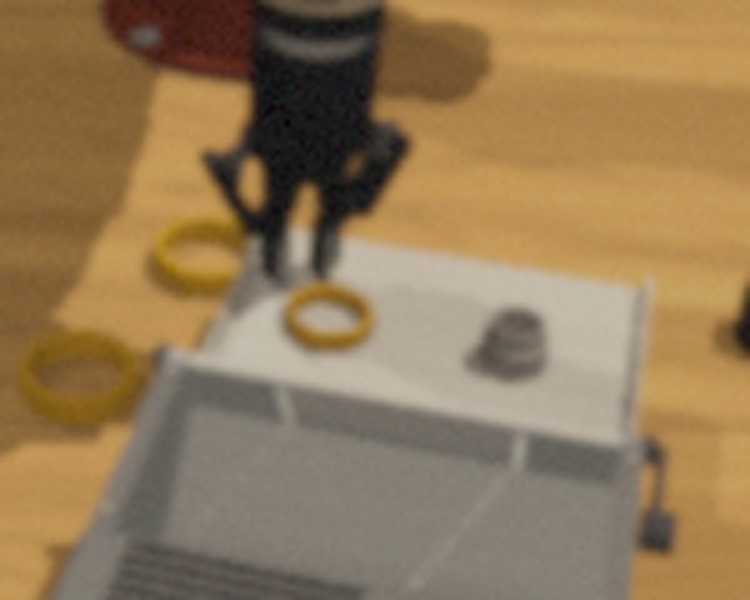

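The tray touch was at TCP z = 0.1477, so the tips were at 75 mm, as given. The tips stand just behind the ring. Now the diagonal push.

```bash
python3 - <<'E'
from h import *
z=.1520
hit=robot.line_to(tp(-.063,-.042,z),vel=.04,guard=8)
s=robot.observe();print(hit,s["time"],D(s["tool_pos"]),s["tool_pos"][2],s["ft_force"])
im=robot.grab_frame("scene");cv2.imwrite('pics/crop_scene3.png',cv2.resize(im[140:260,225:375],None,fx=5,fy=5,interpolation=cv2.INTER_CUBIC))
E
```

```text
False 7.3917 [-0.06306184 -0.04204279] 0.15203622237713482 [ 0.89482653  0.03171903 -0.40861932]
```

View pics/crop_scene3.png

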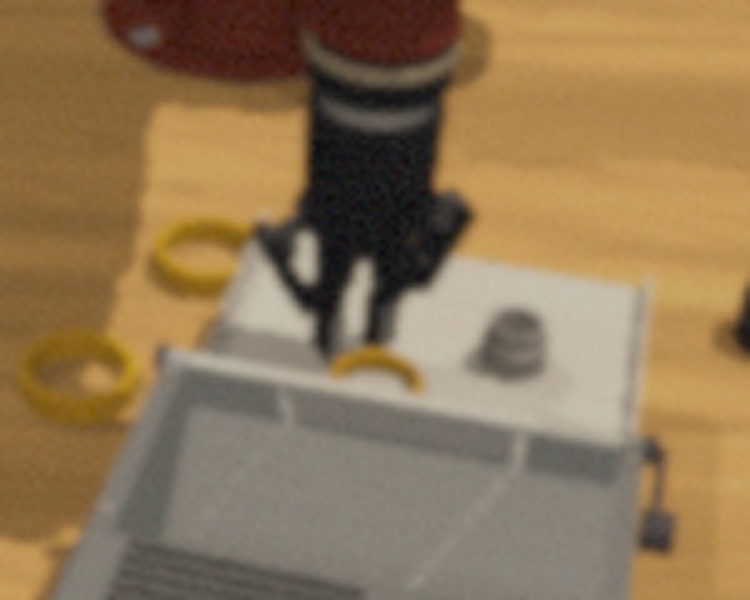

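```bash
python3 - <<'E'
from h import *
print(D(onz('scene',225+378/5,140+376/5,.089))*1e3, D(onz('scene',225+327/5,140+313/5,.089))*1e3)
E
```

```text
[-27.01027542 -17.72517473] [-77.52744907 -57.75300427]
```

The ring is nested against both fingertips at about dryer (-40,-22) mm. I'll draw back, turn the tool to face the mouth, and push it in.

```bash
python3 - <<'E'
from h import *
z=.1520; r=[180,0,yaw0+7+180]
robot.line_to(tp(-.0755,-.0507,z),vel=.05)
robot.line_to(tp(-.088,-.0275,z),vel=.06,rotation=r)
hit=robot.line_to(tp(-.030,-.0205,z),vel=.04,guard=8)
s=robot.observe();print(hit,s["time"],D(s["tool_pos"]),s["tcp_rot"],s["tool_pos"][2],s["ft_force"])
im=robot.grab_frame("scene");cv2.imwrite('pics/crop_scene4.png',cv2.resize(im[140:260,225:375],None,fx=5,fy=5,interpolation=cv2.INTER_CUBIC))
E
```

```text
False 10.1417 [-0.03012885 -0.02046213] [ 1.79998221e+02 -2.71219699e-04  1.75603031e+02] 0.15202845323621497 [-0.42828092  0.11703655 -0.41102762]
```

View pics/crop_scene4.png

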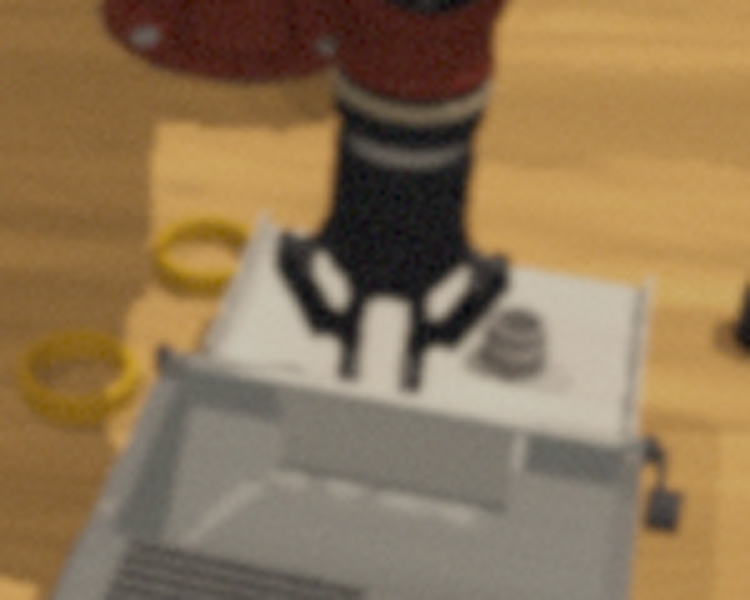

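The ring has gone in under the lid and the flap has swung in; its lower edge shows at about crop (390,500). The collar is still at (515,340). I'll continue the push.

```bash
python3 - <<'E'
from h import *
z=.1520
hit=robot.line_to(tp(.004,-.0165,z),vel=.03,guard=8)
s=robot.observe();print(hit,s["time"],D(s["tool_pos"]),s["tool_pos"][2],s["ft_force"])
im=robot.grab_frame("scene");cv2.imwrite('pics/crop_scene5.png',cv2.resize(im[140:260,225:375],None,fx=5,fy=5,interpolation=cv2.INTER_CUBIC))
E
```

```text
False 11.4833 [ 0.00390305 -0.01647621] 0.1520504669186065 [-0.68229021  0.44695893 -0.79201735]
```

View pics/crop_scene5.png

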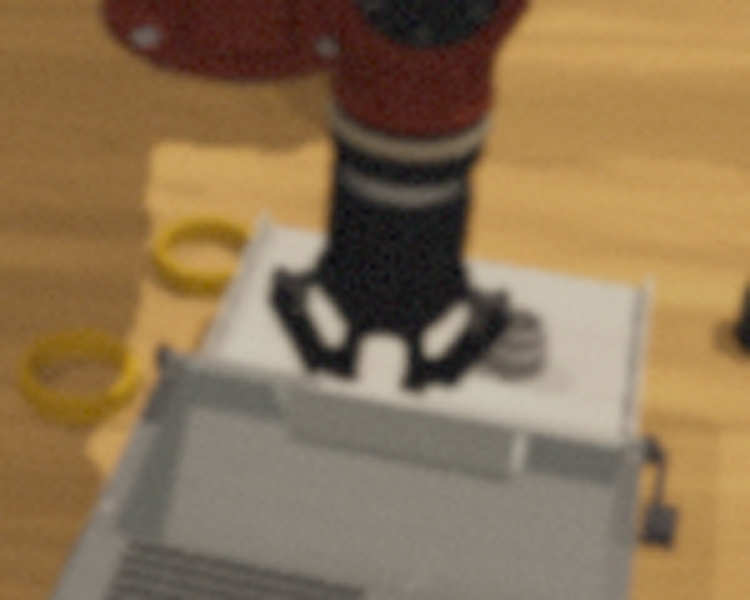

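The flap has fallen back onto the fingers, its lower edge now at about (400,455), so the ring seems to have slid away. I'll draw straight back out, lift clear of the collar, and check from above.

```bash
python3 - <<'E'
from h import *
z=.1520
robot.line_to(tp(-.075,-.026,z),vel=.06)
robot.line_to(tp(-.085,-.027,.27),vel=.12)
robot.goto_joints([58.058,5.964,5.575,89.605,0,0])
s=robot.observe();print(s["time"],s["tool_pos"],s["ft_force"])
for n,x0,y0,w,hh in(("scene",225,180,150,110),("top",135,35,140,210)):
    im=robot.grab_frame(n);cv2.imwrite(f'pics/{n}6.png',im)
    k=5 if n=="scene" else 2.8
    cv2.imwrite(f'pics/crop_{n}6.png',cv2.resize(im[y0:y0+hh,x0:x0+w],None,fx=k,fy=k,interpolation=cv2.INTER_CUBIC))
E
```

```text
16.2583 [0.20082574 0.56538799 0.30380753] [ 0.05439412 -0.20231896 -0.15291435]
```

View pics/crop_scene6.png

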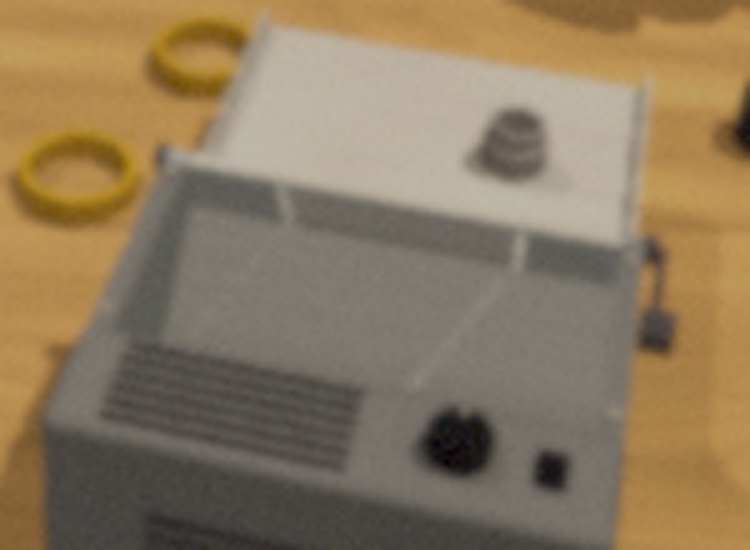

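View pics/crop_top6.png

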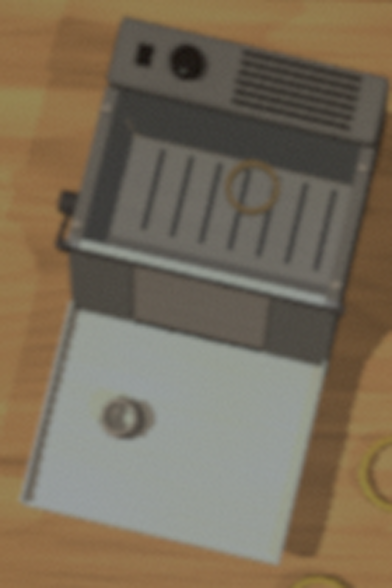

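View pics/top6.png

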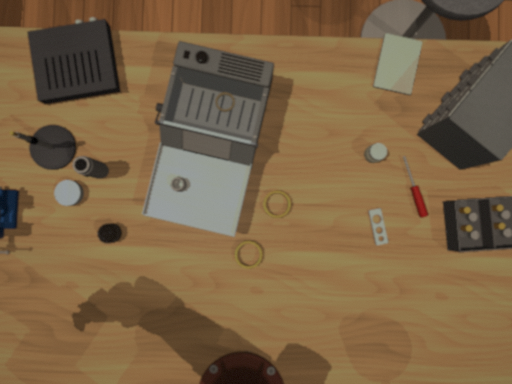

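```bash
python3 - <<'E'
from h import *
print("ring dryer mm",D(onz('top',225,101.8,.019))*1e3)
for n in("top","scene"):
    a,b=cv2.imread(f'pics/{n}0.png'),cv2.imread(f'pics/{n}6.png')
    d=cv2.GaussianBlur(cv2.absdiff(a,b).max(2),(5,5),0)
    for c in cv2.findContours((d>25).astype(np.uint8),cv2.RETR_EXTERNAL,cv2.CHAIN_APPROX_NONE)[0]:print(n,cv2.boundingRect(c))
robot.pause(0.5); robot.job_done(); print(robot.observe()["time"])
E
```

```text
ring dryer mm [170.20950606 -10.69328003]
top (0, 348, 7, 20)
top (72, 313, 18, 18)
top (62, 297, 22, 15)
top (92, 289, 14, 7)
top (209, 184, 23, 22)
top (224, 110, 4, 1)
top (218, 94, 6, 4)
scene (280, 196, 21, 16)
scene (375, 180, 6, 3)
scene (390, 175, 14, 6)
scene (381, 168, 11, 6)
scene (429, 110, 10, 11)
scene (445, 85, 20, 33)
scene (415, 81, 29, 30)
the job is handed in; nothing more can be done
the job is handed in; nothing more can be done
```

The locking ring is in the dryer and the job is handed in; the clock read 16.3 s (limit 51 s) at the last reading, before the final half-second pause. Using a fixed, narrow two-finger gap, I pushed the ring diagonally towards the mouth, then straight in through the flap. When it had slid off, I drew the fingers straight back and moved the arm well clear. The ring was never pinched or lifted.

**Last checks:**
- **Ring:** it lies on the catch floor, seen through the clear lid at dryer (170, -11) mm.
- **Flap:** it looks the same as in the first pictures, so it is shut.
- **Collar and other items:** comparing first and last pictures showed changes only at the ring's old and new places and at the arm and, I believe, its shadow. That includes small changes near the grille in the scene view; the top view shows none there.
- **Forces:** about 6 N when I touched the tray to find its height, and about 1 N at the stops during the pushes.

**Disagreements:**
- The two cameras differed by about 8 mm in x and 4 mm in y on absolute position, though they agreed on the relative layout. I planned the moves with room for that.
- The measured tray depth came out about 3 mm over the nominal 190 mm, or 1 mm under if taken to the sill edge.

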